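# Pin the specimen carrier and press it flush with a spacer

## Task

On the microscope stage fixture, first put the steel pin from its holder down through the eyelet in the specimen carrier's ear and fully into the hole of the stage beneath, and let go of it. Then lower the aluminium spacer upright into the one gap between carrier and jaws that is wide enough, and push the carrier with it until its whole edge is flush against the fence. Finish while still holding the spacer down in that gap, pressing the carrier firmly against the fence; touch the carrier only with the spacer at the end, and leave the other things on the bench where they are.

Things in the scene. Friction and masses are not known exactly. Their poses are not given: they have to be found in the camera images.
- stage: Fixed flat dark stage base 150 (x) x 270 (y) x 20 mm high on the bench; origin at the centre of its underside. +x points to the fence: a low aluminium bar, inner face at x = 34, 14 mm tall above the base. Opposite it a parallel rail, inner face at x = -48, outer x = -62, 18 mm tall above the base. Both span y -80 to 80; end blocks fill y = 45.5 to 80 (both ends) from the rail to x = -21.
- stage_hole (a point): Mouth of the round 10 mm hole that goes right through the stage base, beside the fence and rail: 9, 95, 20 mm in the stage's frame; axes as the stage's. It lies under the carrier's eyelet.
- carrier: Loose grey specimen carrier, block 44 (x) x 160 (y) x 18 mm high with a round metal specimen on top, 0.15 kg, lying on the stage base between rail and fence, 3 to 7 mm short of the fence and skewed up to 0.02 rad. Origin: centre of the block's underside; +x looks to the fence. A flat ear on its +y end has the eyelet. Its rail-side edge is at stage x = -10 mm when flush.
- carrier_eyelet (a point): Centre of the eyelet, top of the carrier's ear, 95 mm to +y of its middle. The ear is 40 (x) x 30 (y) x 8 mm high; the oblong eyelet goes through it, 26 (x) x 16 (y) mm, so that a pin through it still lets the carrier slide to the fence. Axes as the carrier's.
- carrier_left (a point): Point on the carrier's fence-side face, 75 mm to +y of its middle, 9 mm above its underside. Flush: stage x = 34 mm.
- carrier_right (a point): The same, 75 mm to -y of its middle.
- jaw_thin: Fixed aluminium jaw block on the rail, 6 mm thick (x), 28 wide (y), 18 high above the base. Origin: middle of its back's lower edge, at stage x = -48, z = 20 mm; axes as the stage's; front face at its x = +6. Its gap to the carrier is 32 mm when flush, 23 to 30 before: the only one that takes the spacer. The three jaws sit at stage y = -30, 0, 30 mm in changing order.
- jaw_mid: The same but 24 mm thick: the gap is at most 14 mm, too narrow for the spacer.
- jaw_thick: The same but 27 mm thick: the gap is at most 11 mm, too narrow for the spacer.
- spacer: Loose plain aluminium spacer, an upright bar 17 (x) x 18 (y) x 75 mm tall (z), about 85 g, standing on the bench. Origin: centre of its underside. It goes into the gap upright, its 17 mm along the stage's x. Grip its upper half: the stage parts reach 38 mm above the bench. A sideways push of about 15 N makes the carrier flush.
- pin: Loose steel pin standing upright in the holder, about 50 g. Origin: its lower tip. Shank 8 mm diameter, 55 mm long, pointed foot; then a round head 16 mm diameter, 25 mm tall, to grip (55 to 80 mm above the tip). The tip stands at bench height in the holder and rests at bench height in the stage hole.
- holder: Fixed black block 50 x 50 x 30 mm high with a 10 mm hole through its middle, in which the pin stands at the start. Origin: centre of its underside.
- puck_a: Bystander, to be left where it is: black round specimen mount, 30 mm across, 18 high (mm). Origin at its centre, underside.
- puck_b: Bystander, to be left where it is: black round specimen mount, 30 mm across, 20 high (mm). Origin at its centre, underside.
- jar: Bystander, to be left where it is: small closed jar, 44 mm across, 45 high (mm). Origin at its centre, underside.
- dish: Bystander, to be left where it is: shallow white dish, 90 mm across, 15 high (mm). Origin at its centre, underside.
- slide_box: Bystander, to be left where it is: white slide box 85 x 40 x 34 high (mm). Origin at its centre, underside.
- parallel: Bystander, to be left where it is: flat steel bar 60 x 20 x 10 high, lying down (mm). Origin at its centre, underside.
- driver: Bystander, to be left where it is: screwdriver 160 mm long, lying down (mm). Origin at its middle.
Things that resemble listed ones, but are neither listed nor needed, are in the scene too. Leave any turquoise look-alike of the carrier alone.

How it is judged:
By the outcome, as a careful person would: the job done as asked, in the order asked, and still so for the second after the job is handed in, while the arm keeps its last pose, push and grip.
It also fails if it takes over 58 s, if anything falls off the work surface, if the arm or the gripper's body presses on something with over 40 N, if the wrist force passes 120 N, or if a joint passes its speed limit or range.

## Robot

A 7-joint arm with a two-finger parallel gripper is mounted at the origin on the work surface. World frame = base frame: x ahead of the robot, y to its left, z up, the work surface at z = 0. Lengths are in m, angles in rad, forces in N, time in s.
With the tool pointing down it reaches from about 0.4 to 0.85 m from the base axis. Payload 10.4 kg.
Tool frame: the origin (TCP) lies at the very end of the fingers, on their centre line; the grasp point (between the pads) lies 19 mm behind it; z points along the fingers, y is the direction in which the jaws open and shut (so a half turn about z gives the same grasp; the last joint's range is limited). The gripper opens to 85 mm and grips with 20 to 120 N. Pads are 22 mm wide; open, the fingers measure 114 mm over their backs; the gripper's body (76 mm by 85 mm) begins 54 mm behind the grasp point. The pads swing forward as they close: fully open they stand 13 mm farther back than shut.
Start: joints at [1.216, 0.332, -0.065, 1.46, 0.022, 1.35, -0.088], TCP at [0.204, -0.591, 0.231] pointing down, gripper open.
Joint ranges: [-2.6, 2.6], [-0.5, 2.12], [-1.47, 1.34], [0.16, 2.42], [-1.27, 4.41], [0.06, 2.06], [-2.6, 2.6]. Speed limits (rad/s): [2.22, 2.22, 2.79, 2.79, 3.14, 3.14, 3.14].

## Interface

Orientations are given as a unit quaternion [x, y, z, w].
In Python, from workcell import get_obs, camera, camera_info, hand_in gives the robot as it stands.
- The arm moves only by the tool move_arm, never from a script. Its argument "moves" is a list of rows, each a list of 3 entries, a list of its own where there are three numbers: the shift along the tool's x, y, z in units of 25 mm (1.0 is 25 mm), then the turn, a rotation vector about the tool's x, y, z in degrees, then the opening, from 0 (shut) to 1 (fully open). A call has 1 to 5 rows; each row shifts and turns the commanded pose from where the row before left it, along the tool's axes as they then stand; what a row does not reach is not made up. A row lasts 1/8 s, in which the tool goes at most 62.5 mm and 10.7 degrees, less where a joint would pass 70% of its speed; a pose out of reach is approached as far as the arm can. A call is refused whole if a number of a shift passes 1 or a number of a turn 10.7, either way. A call with a gripper value outside its range is refused whole. The fingers move at their own pace and stop on an object; "squeeze" is the grip in N (left out, the last holds). Time passes only in rows, so rows that do not move let the fingers close. It gives the time, the measured TCP pose, the force and the opening at its end, in the units of the state.
- get_obs(): the state, without advancing time (a new reading comes with each control period).
- camera(name): name is "scene" or "side" or "wrist"; returns the picture (480x640x3 uint8, red, green, blue); there is no depth.
- camera_info(name): a dict with "fx", "fy", "cx", "cy" (pixels), "origin" and "rotation" of the camera in the world. Camera axes: x right, y down, z forward; pixel columns grow to the right and rows downward; lengths in m; the calibration is good to about 2 mm. The wrist camera is an equidistant fisheye: a pixel r from the principal point sees the ray r / f radians off the axis. A picture is of the moment at which its call begins: read the wrist's pose just before it. camera_info takes no time and is no camera call; for the wrist camera it gives the pose at the moment of the call.
- hand_in(): hands the job in, once; it reports no verdict.
The state is a dict: "clock": time; "joint_pos": joint angles; "joint_velocities": joint speeds; "tau": joint torques, N m; "position": TCP position; "ee_rot": TCP orientation; "ft_force": force on the tool from outside, world axes, zero at the start; "torque": the same for the moment, N m; "grip_width": opening from 0.0 (shut) to 1.0 (fully open).
Only numpy, scipy, OpenCV 4.12 (cv2) and the standard library are available. Lean on these libraries where they do the work, as an engineer would, in place of code of your own. Each camera call takes 0.05 s, during which the arm holds its last target. There are 200 camera calls.

## Working session

There is one attempt and no reset: what is moved stays moved. The work goes in short steps, Python scripts to look and compute and a tool call to move; the robot and the scene stay as the last step left them, time stands still between calls to the robot, and variables do not carry over. Pictures are saved under pics/ and viewed, about 8 in all and at most 12, crops included, and the job is handed in when it is done.

Besides the shell and the picture viewer there is one more tool, called after "Call:" in YAML: its name, and indented under it one key for each argument. move_arm: Moves the arm, as the interface text tells. Its arguments: {"type":"object","properties":{"moves":{"type":"array","items":{"type":"array"}},"squeeze":{"type":"number"}},"required":["moves"]}

```bash
mkdir -p pics && python3 - <<'E'
from workcell import *
import cv2
for n in ("scene","side"):
    i=camera_info(n);print(n,{k:(v.tolist() if hasattr(v,'tolist') else v) for k,v in i.items()})
    cv2.imwrite(f"pics/{n}0.png",camera(n)[:,:,::-1])
print(camera_info("wrist"));print(get_obs())
E
```

```text
scene {'fx': 522.3659679682518, 'fy': 522.3659679682518, 'cx': 319.0737749513172, 'cy': 243.1694013991173, 'origin': [1.1155174104082508, -0.2462564704730182, 1.0015597389261575], 'rotation': [0.7845546802241979, 0.5512944572945583, -0.16222548097774547, -0.23287607952759787]}
side {'fx': 486.3228695504525, 'fy': 486.3228695504525, 'cx': 310.5948596512746, 'cy': 238.48594877139163, 'origin': [-0.0839272327181485, 0.5928167903636778, 0.5682706702241842], 'rotation': [-0.3269927872956107, 0.8062115359395753, -0.4569746869780441, 0.18512917607961418]}
{'fx': 371.64829954431775, 'fy': 371.64829954431775, 'cx': 320.40175083516954, 'cy': 239.32579257744217, 'origin': array([ 0.2734065 , -0.56648975,  0.37244209]), 'rotation': array([ 0.80551903, -0.5743182 , -0.08558882,  0.11820433])}
{'clock': 0.1, 'joint_pos': array([ 1.21639954,  0.33278668, -0.0647156 ,  1.46086139,  0.0216061 ,
        1.34988789, -0.08849732]), 'joint_velocities': array([-0.00076226, -0.00250402, -0.00051361, -0.00313456,  0.00055208,
       -0.00119397, -0.00184844]), 'tau': array([ 2.26128839e-03, -6.26748562e+01,  4.98431653e-02, -3.92429209e+01,
        1.63208490e-02,  7.04912425e-03, -2.71536709e-05]), 'position': array([ 0.20348449, -0.59059472,  0.23060733]), 'ee_rot': array([ 9.86267058e-01,  1.65157202e-01, -1.31231814e-04, -6.09807492e-04]), 'ft_force': array([-0.10507328, -0.10356255, -0.36769403]), 'torque': array([-0.0182864 ,  0.02811636, -0.02012199]), 'grip_width': 0.9940831346803068}
```

View pics/scene0.png

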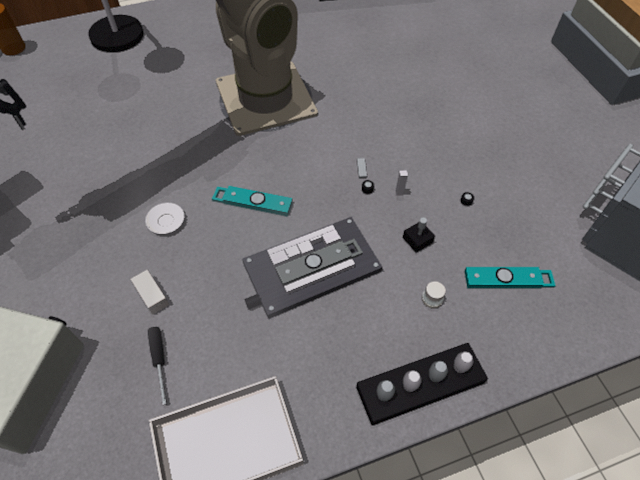

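View pics/side0.png

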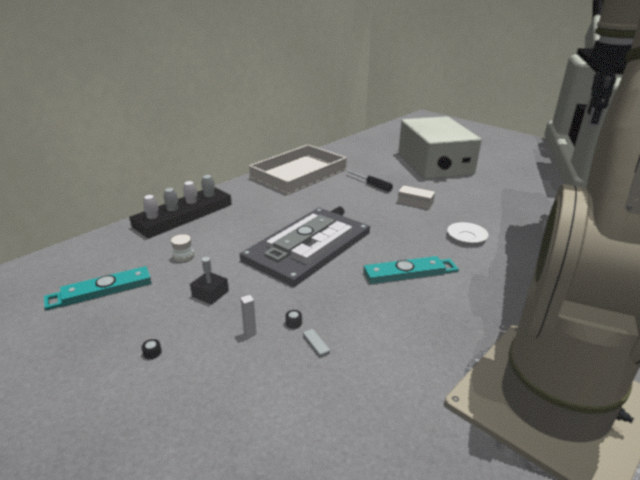

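```bash
cat > h.py <<'E'
import numpy as np, cv2
from scipy.spatial.transform import Rotation as R
from workcell import *
def ray(i,uv):
    x=(uv[0]-i["cx"])/i["fx"]; y=(uv[1]-i["cy"])/i["fy"]
    return R.from_quat(i["rotation"]).apply([x,y,1.])
def wray(i,uv):
    d=np.array([(uv[0]-i["cx"])/i["fx"],(uv[1]-i["cy"])/i["fy"]]);r=np.hypot(*d)
    return R.from_quat(i["rotation"]).apply([*(d*np.sinc(r/np.pi)),np.cos(r)])
def at(i,uv,z,f=ray):
    d=f(i,uv);o=np.array(i["origin"]);return o+d*(z-o[2])/d[2]
def wproj(i,P):
    c=R.from_quat(i["rotation"]).inv().apply(np.atleast_2d(P)-np.array(i["origin"]))
    t=np.arctan2(np.hypot(c[:,0],c[:,1]),c[:,2]);n=np.hypot(c[:,0],c[:,1])
    return np.c_[c[:,0]/n,c[:,1]/n]*t[:,None]*i["fx"]+[i["cx"],i["cy"]]
def tomove(target, yaw=None):
    """world xyz -> shift in tool axes in 25mm units"""
    o=get_obs();return R.from_quat(o["ee_rot"]).inv().apply(np.array(target)-o["position"])/.025
E
python3 - <<'E'
from h import *
i=camera_info("scene")
for n,uv,z in [("stageA",(348,220),.02),("B",(381,267),.02),("C",(271,312),.02),("D",(243,261),.02),("spacer top",(404,173),.075),("pin top",(423,220),.08),("holder top",(419,234),.03),("eyelet",(352,248),.028)]:
    print(n,at(i,uv,z).round(4))
im=cv2.imread("pics/scene0.png")
a=cv2.resize(im[205:325,235:395],(640,480),interpolation=cv2.INTER_CUBIC)
b=cv2.resize(im[150:270,355:435],(320,480),interpolation=cv2.INTER_CUBIC)[:,:160*2]
cv2.imwrite("pics/crop.png",cv2.resize(np.hstack([a,b]),(800,400)))
o=get_obs();print(R.from_quat(o["ee_rot"]).as_matrix().round(3), R.from_quat(camera_info("wrist")["rotation"]).as_matrix().round(3))
E
```

```text
stageA [0.4799 0.0564 0.02  ]
B [0.621  0.0778 0.02  ]
C [ 0.6429 -0.1788  0.02  ]
D [ 0.5047 -0.2006  0.02  ]
spacer top [0.435  0.2108 0.075 ]
pin top [0.5737 0.1909 0.08  ]
holder top [0.5761 0.1891 0.03  ]
eyelet [0.5587 0.0343 0.028 ]
[[ 0.945  0.326 -0.   ]
 [ 0.326 -0.945  0.001]
 [-0.    -0.001 -1.   ]] [[ 0.326 -0.905 -0.274]
 [-0.945 -0.312 -0.092]
 [-0.002  0.289 -0.957]]
```

View pics/crop.png

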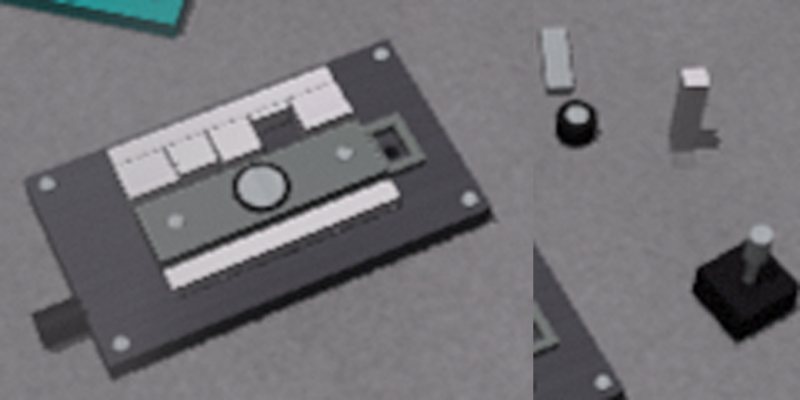

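```bash
cat >> h.py <<'E'
def plan(pos,xdir=None,cur=None):
    """rows (shift units, tool-z turn) from the present pose to TCP pos, tool pointing down, tool x along xdir"""
    o=get_obs();M=R.from_quat(o["ee_rot"]);p=o["position"]
    x=M.as_matrix()[:,0] if xdir is None else np.r_[xdir,0]
    x=np.r_[x[:2],0];x/=np.linalg.norm(x)
    T=R.from_matrix(np.c_[x,np.cross([0,0,-1],x),[0,0,-1]])
    rv=(M.inv()*T).as_rotvec(degrees=True)
    d=np.array(pos)-p
    for n in range(max(1,int(np.ceil(max(np.linalg.norm(d)/.0625,np.abs(rv).max()/10.7)))),80):
        S=[(M*R.from_rotvec(rv*k/n,degrees=True)).inv().apply(d/n)/.025 for k in range(n)]
        if np.abs(S).max()<=1: break
    for s in S: print(s.round(2).tolist(),(rv/n).round(2).tolist())
E
python3 -c "
from h import *
plan([.54,.10,.25],[-.1,.995])"
```

```text
[0.7, -0.7, -0.02] [-0.0, -0.0, -2.48]
[0.73, -0.67, -0.02] [-0.0, -0.0, -2.48]
[0.76, -0.64, -0.02] [-0.0, -0.0, -2.48]
[0.79, -0.6, -0.02] [-0.0, -0.0, -2.48]
[0.81, -0.57, -0.02] [-0.0, -0.0, -2.48]
[0.83, -0.53, -0.02] [-0.0, -0.0, -2.48]
[0.86, -0.5, -0.02] [-0.0, -0.0, -2.48]
[0.88, -0.46, -0.02] [-0.0, -0.0, -2.48]
[0.9, -0.42, -0.02] [-0.0, -0.0, -2.48]
[0.91, -0.38, -0.02] [-0.0, -0.0, -2.48]
[0.93, -0.34, -0.02] [-0.0, -0.0, -2.48]
[0.94, -0.3, -0.02] [-0.0, -0.0, -2.48]
[0.96, -0.26, -0.02] [-0.0, -0.0, -2.48]
[0.97, -0.22, -0.02] [-0.0, -0.0, -2.48]
[0.98, -0.18, -0.02] [-0.0, -0.0, -2.48]
[0.98, -0.14, -0.02] [-0.0, -0.0, -2.48]
[0.99, -0.09, -0.02] [-0.0, -0.0, -2.48]
[0.99, -0.05, -0.02] [-0.0, -0.0, -2.48]
[0.99, -0.01, -0.02] [-0.0, -0.0, -2.48]
[0.99, 0.03, -0.02] [-0.0, -0.0, -2.48]
[0.99, 0.08, -0.02] [-0.0, -0.0, -2.48]
[0.98, 0.12, -0.02] [-0.0, -0.0, -2.48]
[0.98, 0.16, -0.02] [-0.0, -0.0, -2.48]
[0.97, 0.2, -0.02] [-0.0, -0.0, -2.48]
[0.96, 0.25, -0.02] [-0.0, -0.0, -2.48]
[0.95, 0.29, -0.02] [-0.0, -0.0, -2.48]
[0.94, 0.33, -0.02] [-0.0, -0.0, -2.48]
[0.92, 0.37, -0.02] [-0.0, -0.0, -2.48]
[0.9, 0.41, -0.03] [-0.0, -0.0, -2.48]
[0.89, 0.45, -0.03] [-0.0, -0.0, -2.48]
[0.86, 0.48, -0.03] [-0.0, -0.0, -2.48]
```

Call:
move_arm:
  moves:
    - [[0.71,-0.69,0],[0,0,-2.5],1]
    - [[0.73,-0.67,0],[0,0,-2.5],1]
    - [[0.76,-0.64,0],[0,0,-2.5],1]
    - [[0.79,-0.6,0],[0,0,-2.5],1]
    - [[0.81,-0.57,0],[0,0,-2.5],1]

```text
clock: 0.72
position: [0.2585, -0.4786, 0.231]
ee_rot: [0.962, 0.272, -0.0, -0.0]
ft_force: [-0.3, 0.2, 0.5]
grip_width: 1.001
```

Call:
move_arm:
  moves:
    - [[0.83,-0.53,0],[0,0,-2.5],1]
    - [[0.86,-0.5,0],[0,0,-2.5],1]
    - [[0.88,-0.46,0],[0,0,-2.5],1]
    - [[0.9,-0.42,0],[0,0,-2.5],1]
    - [[0.91,-0.38,0],[0,0,-2.5],1]

```text
clock: 1.35
position: [0.313, -0.3668, 0.2314]
ee_rot: [0.927, 0.376, 0.0, 0.0]
ft_force: [-0.5, 0.7, 0.6]
grip_width: 0.999
```

Call:
move_arm:
  moves:
    - [[0.93,-0.34,0],[0,0,-2.5],1]
    - [[0.94,-0.3,0],[0,0,-2.5],1]
    - [[0.96,-0.26,0],[0,0,-2.5],1]
    - [[0.97,-0.22,0],[0,0,-2.5],1]
    - [[0.98,-0.18,0],[0,0,-2.5],1]

```text
clock: 1.98
position: [0.3669, -0.2551, 0.2313]
ee_rot: [0.88, 0.475, 0.0, 0.0]
ft_force: [0.7, 0.1, 0.4]
grip_width: 1.001
```

Call:
move_arm:
  moves:
    - [[0.98,-0.14,0],[0,0,-2.5],1]
    - [[0.99,-0.09,0],[0,0,-2.5],1]
    - [[0.99,-0.05,0],[0,0,-2.5],1]
    - [[0.99,0,0],[0,0,-2.5],1]
    - [[0.99,0.03,0],[0,0,-2.5],1]

```text
clock: 2.6
position: [0.4204, -0.1434, 0.2313]
ee_rot: [0.823, 0.568, 0.0, 0.0]
ft_force: [0.9, 0.0, -0.4]
grip_width: 1.002
```

Call:
move_arm:
  moves:
    - [[0.99,0.08,0],[0,0,-2.5],1]
    - [[0.98,0.12,0],[0,0,-2.5],1]
    - [[0.98,0.16,0],[0,0,-2.5],1]
    - [[0.97,0.2,0],[0,0,-2.5],1]
    - [[0.96,0.25,0],[0,0,-2.5],1]

```text
clock: 3.22
position: [0.4736, -0.0315, 0.2313]
ee_rot: [0.757, 0.654, 0.0, 0.0]
ft_force: [0.2, -1.5, 0.4]
grip_width: 1.001
```

Call:
move_arm:
  moves:
    - [[0.95,0.29,0],[0,0,-2.5],1]
    - [[0.94,0.33,0],[0,0,-2.5],1]
    - [[0.92,0.37,0],[0,0,-2.5],1]
    - [[0.9,0.4,0],[0,0,-2.5],1]
    - [[0.89,0.45,0],[0,0,-2.5],1]

```text
clock: 3.85
position: [0.5266, 0.0807, 0.2312]
ee_rot: [0.681, 0.732, 0.0, -0.0]
ft_force: [0.4, 0.1, -1.2]
grip_width: 0.999
```

```bash
python3 - <<'E'
from h import *
i=camera_info("wrist");im=camera("wrist");cv2.imwrite("pics/w1.png",im[:,:,::-1])
import pickle;pickle.dump(i,open("w1.pkl","wb"))
o=get_obs();print(o["position"],o["clock"],o["joint_pos"].round(2));print(R.from_quat(o["ee_rot"]).as_matrix().round(3)[:,0])
for n,P in [("pin",[.575,.19,.08]),("spacer",[.435,.211,.075]),("eyelet",[.559,.034,.028])]: print(n,wproj(i,P))
E
```

```text
[0.52700132 0.08405149 0.23121387] 3.9 [ 0.46  0.21 -0.79  1.67  0.15  1.32 -0.28]
[-0.078  0.997  0.002]
pin [[391.962948    92.62923477]]
spacer [[218.37578498  58.20583919]]
eyelet [[349.47261099 257.86022676]]
```

View pics/w1.png

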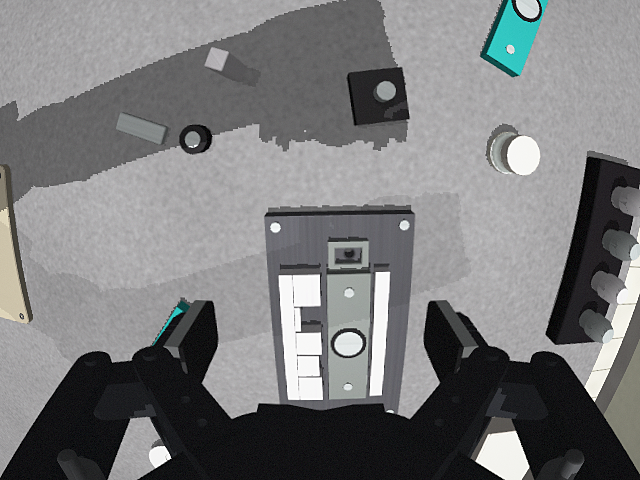

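```bash
python3 - <<'E'
from h import *
import pickle;i=pickle.load(open("w1.pkl","rb"))
im=cv2.imread("pics/w1.png")
a=cv2.resize(im[200:320,260:420],(640,480),interpolation=cv2.INTER_CUBIC)
b=cv2.resize(im[42:82,196:236],(160,160),interpolation=cv2.INTER_CUBIC)
c=cv2.resize(im[62:132,340:410],(160,160),interpolation=cv2.INTER_CUBIC)
cv2.imwrite("pics/c1.png",np.hstack([a,np.vstack([b,c,0*c])]))
for n,uv,z in [("pin top",(386,91),.08),("spacer top",(216,59.5),.075),("holder c",(379,96),.03),("boltL",(275,228),.02),("boltR",(405,226),.02),("edgeL",(266,214),.02),("edgeR",(413,212),.02),("hole",(349,254),.02),("fence in top",(375,272),.034),("fence in bot",(373,400),.034)]:
    print(n,at(i,uv,z,wray).round(4))
E
```

```text
pin top [0.5702 0.1907 0.08  ]
spacer top [0.4331 0.2099 0.075 ]
holder c [0.5723 0.1915 0.03  ]
boltL [0.4836 0.057  0.02  ]
boltR [0.6124 0.0686 0.02  ]
edgeL [0.4741 0.0706 0.02  ]
edgeR [0.6188 0.0835 0.02  ]
hole [0.559  0.0353 0.02  ]
fence in top [0.5851 0.0231 0.034 ]
fence in bot [ 0.6058 -0.1419  0.034 ]
```

View pics/c1.png

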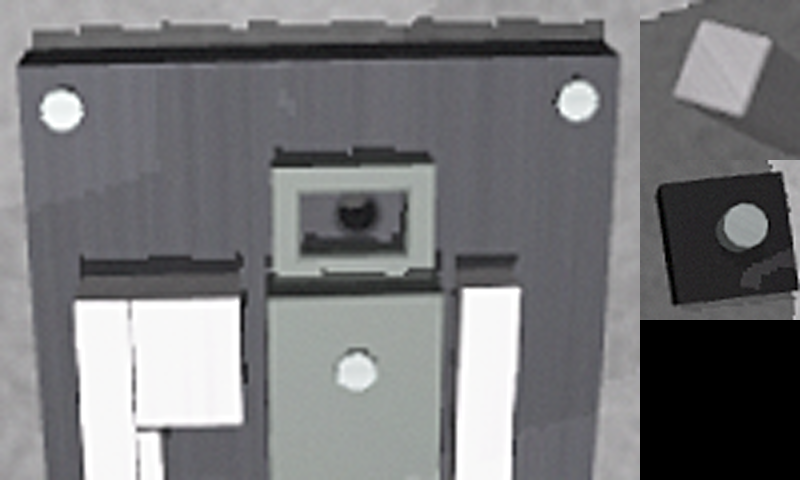

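```bash
python3 - <<'E'
from h import *
import pickle;i=pickle.load(open("w1.pkl","rb"))
q=[at(i,(196+(x)/4,42+y/4),.075,wray) for x,y in [(67,20),(130,38),(100,118),(35,95)]]
print(np.round(q,4),np.mean(q,0))
for k in range(4): d=q[(k+1)%4]-q[k];print(np.linalg.norm(d),np.degrees(np.arctan2(d[1],d[0])))
print(at(i,(348.75,252.5),.02,wray))
q=[at(i,(340+x*70/160,62+y*70/160),.03,wray) for x,y in [(18,26),(141,12),(158,128),(36,145)]];print(np.round(q,4),np.mean(q,0))
print(at(i,(340+105*70/160,62+66*70/160),.08,wray))
plan([.571,.191,.11])
E
```

```text
[[0.4294 0.2207 0.075 ]
 [0.4431 0.2166 0.075 ]
 [0.4381 0.1997 0.075 ]
 [0.4238 0.2048 0.075 ]] [0.43359345 0.21046605 0.075     ]
0.014302465154763322 -16.79207528254726
0.017610848389210593 -106.32794102442726
0.015162150740342401 160.41095982042373
0.016884878576343628 70.83543507786314
[0.55858318 0.03685241 0.02      ]
[[0.5424 0.2098 0.03  ]
 [0.5914 0.2214 0.03  ]
 [0.6022 0.1743 0.03  ]
 [0.5532 0.162  0.03  ]] [0.57232051 0.19187687 0.03      ]
[0.5701124  0.19082951 0.08      ]
[0.82, 0.42, 0.97] [0.01, -0.02, -0.0]
[0.82, 0.42, 0.97] [0.01, -0.02, -0.0]
[0.82, 0.42, 0.97] [0.01, -0.02, -0.0]
[0.82, 0.42, 0.97] [0.01, -0.02, -0.0]
[0.83, 0.42, 0.97] [0.01, -0.02, -0.0]
```

Call:
move_arm:
  moves:
    - [[0.82,0.42,0.97],[0,0,0],1]
    - [[0.82,0.42,0.97],[0,0,0],1]
    - [[0.82,0.42,0.97],[0,0,0],1]
    - [[0.82,0.42,0.97],[0,0,0],1]
    - [[0.82,0.42,0.97],[0,0,0],1]

```text
clock: 4.53
position: [0.5715, 0.1866, 0.1089]
ee_rot: [0.682, 0.732, -0.0, -0.0]
ft_force: [-0.3, -0.1, -0.2]
grip_width: 1.001
```

```bash
python3 - <<'E'
from h import *
i=camera_info("wrist");im=camera("wrist");cv2.imwrite("pics/w2.png",im[:,:,::-1])
import pickle;pickle.dump(i,open("w2.pkl","wb"))
o=get_obs();print(o["position"],o["clock"]);plan([.571,.191,.049])
print(wproj(i,[[.571,.191,.08],[.5723,.1919,.03],[.4336,.2105,.075]]))
E
```

```text
[0.5701611  0.18910597 0.10576182] 4.575
[0.02, 0.02, 0.76] [-0.07, -0.03, 0.0]
[0.02, 0.01, 0.76] [-0.07, -0.03, 0.0]
[0.02, 0.01, 0.76] [-0.07, -0.03, 0.0]
[[319.19605294 274.14687312]
 [321.68148889 242.69119062]
 [ 79.80560089 217.89934878]]
```

View pics/w2.png

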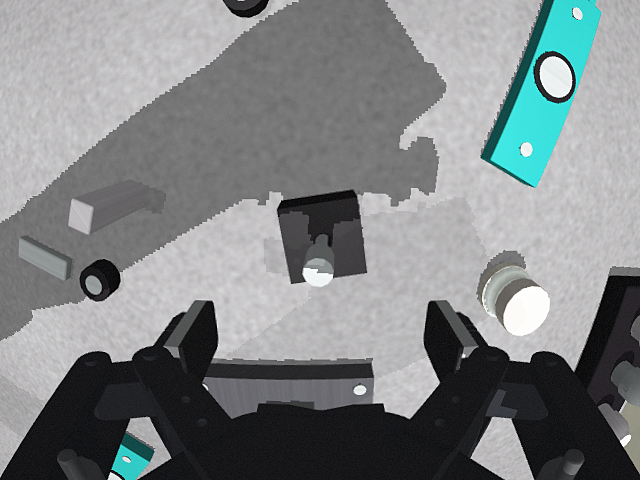

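Call:
move_arm:
  moves:
    - [[0.02,0.0,0.76],[0,0,0],1]
    - [[0.02,0,0.76],[0,0,0],1]
    - [[0.02,0,0.74],[0,0,0],1]
    - [[0,0,0],[0,0,0],1]
    - [[0,0,0],[0,0,0],0.5]
  squeeze: 40

```text
clock: 5.2
position: [0.5714, 0.1866, 0.0541]
ee_rot: [0.682, 0.731, 0.0, 0.0]
ft_force: [-1.1, 0.6, 0.8]
grip_width: 0.819
```

Call:
move_arm:
  moves:
    - [[0,0,0],[0,0,0],0]
    - [[0,0,0],[0,0,0],0]
    - [[0,0,0],[0,0,0],0]
    - [[0,0,0],[0,0,0],0]
    - [[0,0,0],[0,0,0],0]

```text
clock: 5.82
position: [0.5713, 0.1867, 0.0539]
ee_rot: [0.682, 0.731, 0.0, 0.0]
ft_force: [0.7, -0.4, 3.1]
grip_width: 0.176
```

```bash
python3 - <<'E'
from h import *
o=get_obs();print(o["position"],o["clock"],o["grip_width"],o["ft_force"])
print("up");plan([*o["position"][:2],.13])
E
```

```text
[0.57134241 0.18674858 0.05388955] 5.825 0.17622382413836082 [ 0.6934812  -0.416717    3.06536657]
up
[0.0, 0.0, -0.76] [0.01, -0.0, -0.0]
[0.0, 0.0, -0.76] [0.01, -0.0, -0.0]
[0.0, 0.0, -0.76] [0.01, -0.0, -0.0]
[0.0, 0.0, -0.76] [0.01, -0.0, -0.0]
```

Call:
move_arm:
  moves:
    - [[0,0,-0.8],[0,0,0],0]
    - [[0,0,-0.8],[0,0,0],0]
    - [[0,0,-0.8],[0,0,0],0]
    - [[0,0,-0.8],[0,0,0],0]
    - [[0,0,0],[0,0,0],0]

```text
clock: 6.45
position: [0.5719, 0.1871, 0.1356]
ee_rot: [0.682, 0.731, 0.001, 0.001]
ft_force: [0.6, 0.3, -0.3]
grip_width: 0.169
```

```bash
python3 - <<'E'
from h import *
o=get_obs();print(o["position"],o["grip_width"]);plan([.5588,.037-.0045,.135],[-.09,.996])
E
```

```text
[0.57185248 0.18706286 0.13560108] 0.16939136702625088
[-0.88, -0.14, 0.0] [0.02, -0.0, -0.17]
[-0.88, -0.14, 0.0] [0.02, -0.0, -0.17]
[-0.88, -0.14, 0.0] [0.02, -0.0, -0.17]
[-0.87, -0.14, 0.0] [0.02, -0.0, -0.17]
[-0.87, -0.15, 0.0] [0.02, -0.0, -0.17]
[-0.87, -0.15, 0.0] [0.02, -0.0, -0.17]
[-0.87, -0.15, 0.0] [0.02, -0.0, -0.17]
```

Call:
move_arm:
  moves:
    - [[-0.88,-0.14,0],[0,0,-0.2],0]
    - [[-0.88,-0.14,0],[0,0,-0.2],0]
    - [[-0.88,-0.14,0],[0,0,-0.2],0]
    - [[-0.87,-0.14,0],[0,0,-0.2],0]
    - [[-0.87,-0.15,0],[0,0,-0.2],0]

```text
clock: 7.08
position: [0.5612, 0.0752, 0.1328]
ee_rot: [0.676, 0.737, -0.0, -0.0]
ft_force: [0.5, -0.8, -0.3]
grip_width: 0.173
```

Call:
move_arm:
  moves:
    - [[-0.87,-0.15,0],[0,0,-0.2],0]
    - [[-0.87,-0.15,0],[0,0,0],0]
    - [[0,0,0],[0,0,0],0]
    - [[0,0,0],[0,0,0],0]

```text
clock: 7.58
position: [0.5579, 0.033, 0.1333]
ee_rot: [0.674, 0.739, 0.0, -0.0]
ft_force: [-0.0, 0.3, -0.4]
grip_width: 0.173
```

```bash
python3 - <<'E'
from h import *
i=camera_info("wrist");im=camera("wrist")[:,:,::-1];cv2.imwrite("pics/w3.png",im)
import pickle;pickle.dump(i,open("w3.pkl","wb"))
o=get_obs();print(o["position"],R.from_quat(o["ee_rot"]).as_matrix().round(4)[:,0],o["grip_width"])
print(wproj(i,[[.5588,.037,.02],[.5588,.037,.081],[.5588,.037,.161]]))
cv2.imwrite("pics/c3.png",cv2.resize(im[170:320,220:420],(800,600),interpolation=cv2.INTER_CUBIC))
E
```

```text
[0.55797437 0.03334917 0.13340354] [-9.210e-02  9.957e-01  5.000e-04] 0.17013396712561357
[[321.81055476 230.32666928]
 [322.10779315 259.35639801]
 [322.85411919 335.06741488]]
```

View pics/c3.png

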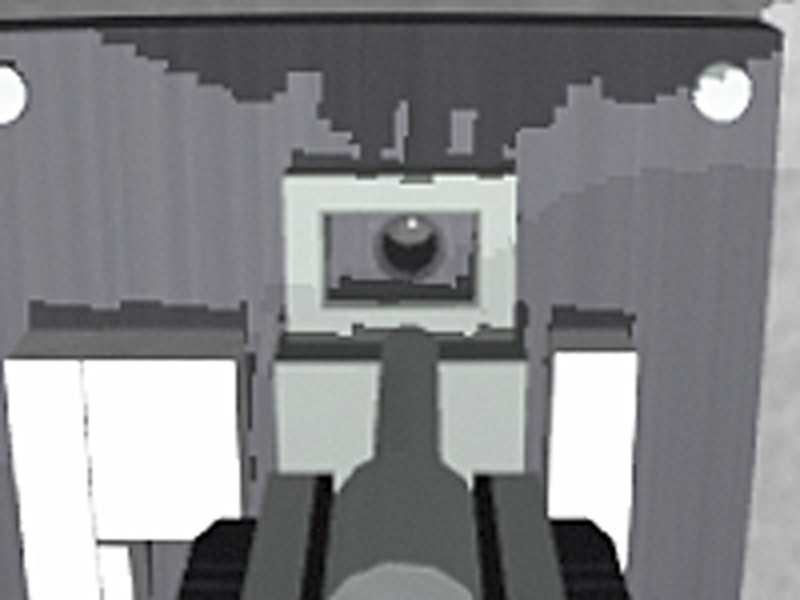

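```bash
python3 - <<'E'
from h import *
import pickle;i=pickle.load(open("w3.pkl","rb"))
t=np.linspace(0,2*np.pi,73)
print("hole",at(i,(322.25,231.25),.02,wray),"tip",at(i,(322.75,252),.0795,wray))
for y in (.037,.041):
  for r,z in ((.008,.1595),(.008,.1345),(.004,.1345),(.004,.0835),(0.001,.0795)):
    q=wproj(i,np.c_[.5588+r*np.cos(t),y+r*np.sin(t),0*t+z]);print(y,r,z,"min",q.min(0).round(1),"max",q.max(0).round(1), "crop", ((q.min(0)-[220,170])*4).round())
im=cv2.imread("pics/w3.png");g=im[280:380,322].mean(1);print(g.round().astype(int).tolist())
E
```

```text
hole [0.55917464 0.03634978 0.02      ] tip [0.55880745 0.04082045 0.0795    ]
0.037 0.008 0.1595 min [300.6 313.5] max [345.  351.2] crop [322. 574.]
0.037 0.008 0.1345 min [303.5 285. ] max [341.5 318.9] crop [334. 460.]
0.037 0.004 0.1345 min [313.  293.7] max [332.  310.7] crop [372. 495.]
0.037 0.004 0.0835 min [314.8 254. ] max [329.4 267.7] crop [379. 336.]
0.037 0.001 0.0795 min [320.3 256.8] max [323.9 260.1] crop [401. 347.]
0.041 0.008 0.1595 min [301.4 303.4] max [346.4 342.2] crop [326. 534.]
0.041 0.008 0.1345 min [304.2 276. ] max [342.6 310.7] crop [337. 424.]
0.041 0.004 0.1345 min [313.8 285. ] max [333.  302.3] crop [375. 460.]
0.041 0.004 0.0835 min [315.5 247.1] max [330.1 260.9] crop [382. 308.]
0.041 0.001 0.0795 min [321. 250.] max [324.6 253.4] crop [404. 320.]
[85, 86, 85, 86, 84, 88, 88, 87, 89, 88, 88, 86, 87, 84, 88, 89, 87, 86, 89, 88, 85, 87, 88, 85, 89, 87, 88, 91, 88, 86, 100, 135, 150, 139, 139, 141, 140, 139, 142, 141, 143, 140, 143, 141, 142, 138, 141, 138, 139, 140, 141, 139, 138, 136, 136, 136, 138, 138, 136, 138, 135, 138, 138, 140, 137, 129, 174, 238, 241, 240, 239, 237, 234, 236, 237, 236, 235, 232, 231, 234, 238, 239, 238, 238, 239, 239, 239, 238, 236, 235, 237, 237, 237, 252, 145, 27, 31, 106, 211, 196]
```

Call:
move_arm:
  moves:
    - [[-0.08,0,0.5],[0,0,0],0]
    - [[0,0,0.8],[0,0,0],0]
    - [[0,0,0.8],[0,0,0],0]
    - [[0,0,0.15],[0,0,0],0]
    - [[0,0,0.1],[0,0,0],0]

```text
clock: 8.25
position: [0.5583, 0.0303, 0.0745]
ee_rot: [0.674, 0.739, 0.0, -0.0]
ft_force: [0.4, 0.4, -0.1]
grip_width: 0.174
```

Call:
move_arm:
  moves:
    - [[0,0,0.1],[0,0,0],0]
    - [[0,0,0.1],[0,0,0],0]

```text
clock: 8.5
position: [0.5587, 0.0301, 0.0701]
ee_rot: [0.674, 0.738, 0.0, 0.0]
ft_force: [0.5, 0.3, -0.8]
grip_width: 0.171
```

Call:
move_arm:
  moves:
    - [[0,0,0.15],[0,0,0],0]
    - [[0,0,0.15],[0,0,0],0]
    - [[0,0,0.15],[0,0,0],0]
    - [[0,0,0.1],[0,0,0],0]
    - [[0,0,0],[0,0,0],0]

```text
clock: 9.12
position: [0.5582, 0.0301, 0.0559]
ee_rot: [0.674, 0.739, -0.0, -0.0]
ft_force: [-0.6, 0.3, 0.5]
grip_width: 0.17
```

Call:
move_arm:
  moves:
    - [[0,0,0.06],[0,0,0],0]
    - [[0,0,0],[0,0,0],0]
    - [[0,0,0],[0,0,0],0.6]
    - [[0,0,0],[0,0,0],1]
    - [[0,0,0],[0,0,0],1]

```text
clock: 9.75
position: [0.5584, 0.0301, 0.0546]
ee_rot: [0.674, 0.739, 0.0, 0.0]
ft_force: [-0.2, -0.5, -0.3]
grip_width: 0.798
```

Call:
move_arm:
  moves:
    - [[0,0,0],[0,0,0],1]
    - [[0,0,-0.9],[0,0,0],1]
    - [[0,0,-0.9],[0,0,0],1]
    - [[0,0,-0.9],[0,0,0],1]
    - [[0,0,-0.5],[0,0,0],1]

```text
clock: 10.38
position: [0.5587, 0.0302, 0.1356]
ee_rot: [0.674, 0.739, 0.0, 0.001]
ft_force: [-0.2, 0.8, -0.4]
grip_width: 0.999
```

```bash
python3 - <<'E'
from h import *
i=camera_info("wrist");im=camera("wrist")[:,:,::-1];cv2.imwrite("pics/w4.png",im)
import pickle;pickle.dump(i,open("w4.pkl","wb"))
o=get_obs();print(o["position"],o["grip_width"],o["clock"])
print(wproj(i,[[.559,.0365,.08],[.559,.0365,.03]]))
a=np.radians(71.5);plan([.4336+.005*np.sin(a)*0,.2105-.0,.14],[np.cos(a),np.sin(a)])
E
```

```text
[0.55921766 0.03027929 0.13676725] 0.9990924182787058 10.425
[[321.22042323 253.27544577]
 [321.01336149 229.81384991]]
[0.95, -0.54, -0.02] [0.02, -0.0, 2.96]
[0.93, -0.59, -0.02] [0.02, -0.0, 2.96]
[0.89, -0.64, -0.02] [0.02, -0.0, 2.96]
[0.86, -0.68, -0.02] [0.02, -0.0, 2.96]
[0.82, -0.73, -0.02] [0.02, -0.0, 2.96]
[0.78, -0.77, -0.02] [0.02, -0.0, 2.96]
[0.74, -0.81, -0.02] [0.02, -0.0, 2.96]
[0.7, -0.85, -0.02] [0.02, -0.0, 2.96]
```

View pics/w4.png

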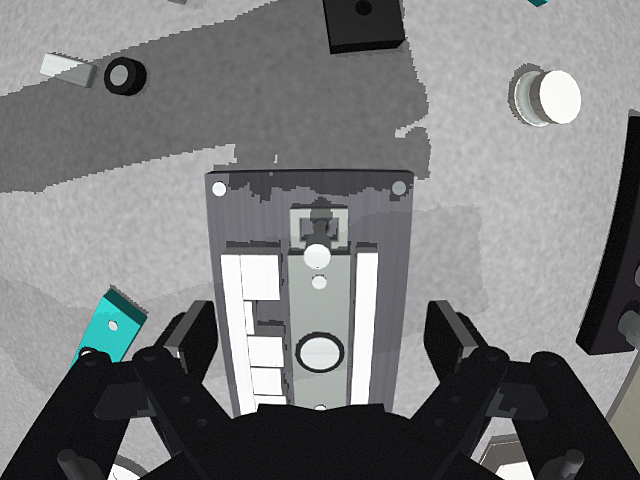

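```bash
cat >> h.py <<'E'
def stage(p,yaw=.09,o=(.5586,-.0589)):
    return np.r_[np.array(o)+np.array([[np.cos(yaw),-np.sin(yaw)],[np.sin(yaw),np.cos(yaw)]])@np.array(p[:2])/1e3,p[2]/1e3]
E
python3 - <<'E'
from h import *
import pickle;i=pickle.load(open("w4.pkl","rb"))
im=cv2.imread("pics/w4.png")
S=4;c=cv2.resize(im[240:400,205:395],None,fx=S,fy=S,interpolation=cv2.INTER_CUBIC)[:600]
pts=[(-48,80,38),(-21,80,38),(-21,45.5,38),(-42,44,38),(-42,16,38),(-24,14,38),(-21,14,38),(-21,-14,38),(34,80,34),(34,0,34),(34,-60,34),(48,80,34),(-62,80,38),(-62,-40,38)]
for (u,v) in wproj(i,[stage(p) for p in pts]): cv2.circle(c,(int((u-205)*S),int((v-240)*S)),4,(0,0,255),-1)
cv2.imwrite("pics/c4.png",c)
E
```

```text
(no output)
```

View pics/c4.png

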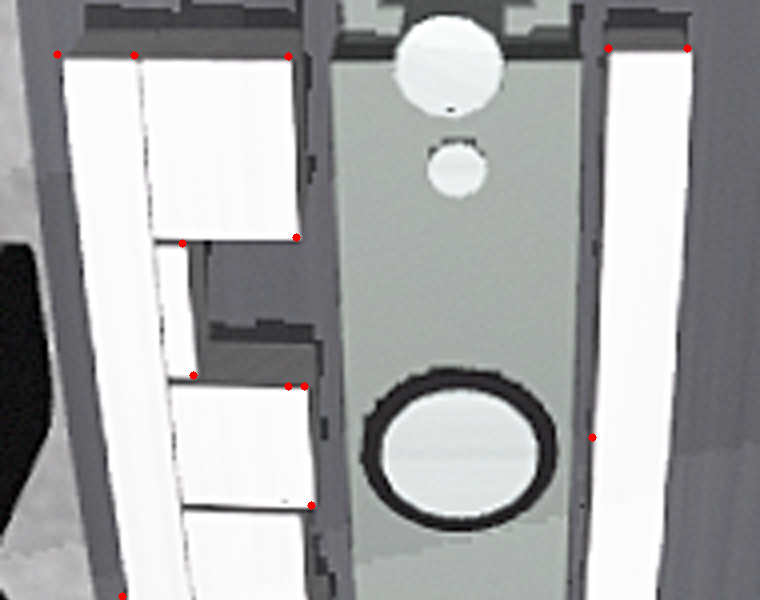

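Call:
move_arm:
  moves:
    - [[0.95,-0.54,0],[0,0,3],1]
    - [[0.93,-0.59,0],[0,0,3],1]
    - [[0.89,-0.64,0],[0,0,3],1]
    - [[0.86,-0.68,0],[0,0,3],1]
    - [[0.82,-0.73,0],[0,0,3],1]

```text
clock: 11.05
position: [0.4793, 0.1433, 0.1339]
ee_rot: [0.765, 0.643, -0.0, -0.0]
ft_force: [0.7, 0.7, 0.4]
grip_width: 0.998
```

Call:
move_arm:
  moves:
    - [[0.78,-0.77,0],[0,0,3],1]
    - [[0.74,-0.81,0],[0,0,3],1]
    - [[0.7,-0.85,0],[0,0,3],1]
    - [[0,0,0],[0,0,0],1]

```text
clock: 11.55
position: [0.4318, 0.212, 0.1342]
ee_rot: [0.812, 0.583, -0.0, -0.0]
ft_force: [0.4, -0.4, 0.5]
grip_width: 1.002
```

```bash
python3 - <<'E'
from h import *
i=camera_info("wrist");im=camera("wrist")[:,:,::-1];cv2.imwrite("pics/w5.png",im)
import pickle;pickle.dump(i,open("w5.pkl","wb"))
o=get_obs();print(o["position"],R.from_quat(o["ee_rot"]).as_matrix().round(3)[:,0],o["clock"])
a=wproj(i,[[.4336,.2105,.075]])[0];print(a)
# lit top face: bright blob next to the predicted point
u,v=a.astype(int);g=cv2.cvtColor(im,cv2.COLOR_BGR2GRAY)[v-50:v+50,u-50:u+50]
cv2.imwrite("pics/c5.png",cv2.resize(im[v-50:v+50,u-50:u+50],(500,500),interpolation=cv2.INTER_CUBIC));print(u,v)
E
```

```text
[0.43270758 0.21068525 0.13413346] [ 0.32   0.947 -0.001] 11.6
[323.9940319  263.08229329]
323 263
```

View pics/c5.png

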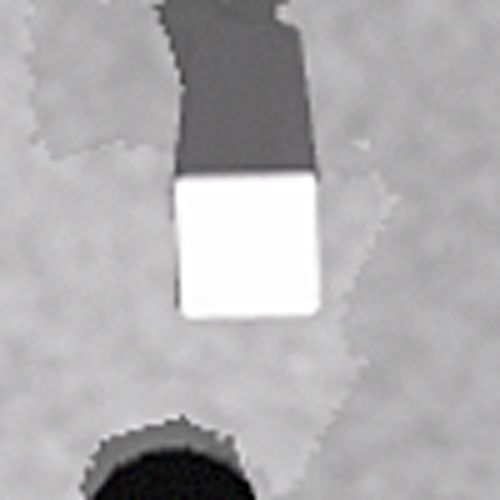

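Call:
move_arm:
  moves:
    - [[0,0,0.94],[0,0,0],1]
    - [[0,0,0.94],[0,0,0],1]
    - [[0,0,0.94],[0,0,0],1]
    - [[0,0,0.94],[0,0,0],1]
    - [[0,0,0],[0,0,0],1]
  squeeze: 80

```text
clock: 12.22
position: [0.4324, 0.209, 0.039]
ee_rot: [0.813, 0.582, -0.002, -0.001]
ft_force: [-0.5, -0.8, -0.2]
grip_width: 1.003
```

Call:
move_arm:
  moves:
    - [[0,0,0],[0,0,0],0.4]
    - [[0,0,0],[0,0,0],0]
    - [[0,0,0],[0,0,0],0]
    - [[0,0,0],[0,0,0],0]
    - [[0,0,0],[0,0,0],0]

```text
clock: 12.85
position: [0.4335, 0.2105, 0.041]
ee_rot: [0.813, 0.582, 0.0, 0.0]
ft_force: [-0.4, -0.1, 5.7]
grip_width: 0.182
```

Call:
move_arm:
  moves:
    - [[0,0,0],[0,0,0],0]
    - [[0,0,0],[0,0,0],0]

```text
clock: 13.1
position: [0.4335, 0.2105, 0.041]
ee_rot: [0.813, 0.582, 0.0, 0.0]
ft_force: [-0.9, -0.8, 6.3]
grip_width: 0.181
```

```bash
python3 - <<'E'
from h import *
o=get_obs();print(o["position"],R.from_quat(o["ee_rot"]).as_matrix().round(3)[:,0],o["clock"],o["grip_width"],o["ft_force"].round(1))
print(stage((-27.7,30,0),o=(.5591,-.0589)))
E
```

```text
[0.43347165 0.21047553 0.04095852] [0.322 0.947 0.   ] 13.1 0.18051107246039824 [-0.9 -0.8  6.3]
[ 0.52881575 -0.03151105  0.        ]
```

Call:
move_arm:
  moves:
    - [[0,0,-0.6],[0,0,0],0]
    - [[0,0,-0.9],[0,0,0],0]
    - [[0,0,-0.9],[0,0,0],0]
    - [[0,0,-0.9],[0,0,0],0]
    - [[0,0,-0.7],[0,0,0],0]

```text
clock: 13.72
position: [0.4332, 0.2106, 0.1421]
ee_rot: [0.813, 0.582, 0.0, 0.0]
ft_force: [0.3, -0.2, -0.6]
grip_width: 0.183
```

```bash
python3 - <<'E'
from h import *
o=get_obs();print(o["position"],o["grip_width"],o["ft_force"].round(1))
plan([.5288,-.0315,.14],[-np.sin(.09),np.cos(.09)])
E
```

```text
[0.43322056 0.21059158 0.14206767] 0.18328510883832197 [ 0.3 -0.2 -0.6]
[-0.79, 0.67, 0.01] [0.01, -0.0, -2.39]
[-0.82, 0.64, 0.01] [0.01, -0.0, -2.39]
[-0.85, 0.61, 0.01] [0.01, -0.0, -2.39]
[-0.87, 0.57, 0.01] [0.01, -0.0, -2.39]
[-0.89, 0.53, 0.01] [0.01, -0.0, -2.39]
[-0.92, 0.49, 0.01] [0.01, -0.0, -2.39]
[-0.94, 0.46, 0.01] [0.01, -0.0, -2.39]
[-0.95, 0.42, 0.01] [0.01, -0.0, -2.39]
[-0.97, 0.38, 0.01] [0.01, -0.0, -2.39]
[-0.99, 0.34, 0.01] [0.01, -0.0, -2.39]
```

Call:
move_arm:
  moves:
    - [[-0.79,0.67,0],[0,0,-2.4],0]
    - [[-0.82,0.64,0],[0,0,-2.4],0]
    - [[-0.85,0.61,0],[0,0,-2.4],0]
    - [[-0.87,0.57,0],[0,0,-2.4],0]
    - [[-0.89,0.53,0],[0,0,-2.4],0]

```text
clock: 14.35
position: [0.4811, 0.0888, 0.141]
ee_rot: [0.747, 0.665, -0.0, 0.0]
ft_force: [-0.2, -0.3, -0.3]
grip_width: 0.185
```

Call:
move_arm:
  moves:
    - [[-0.92,0.49,0],[0,0,-2.4],0]
    - [[-0.94,0.46,0],[0,0,-2.4],0]
    - [[-0.95,0.42,0],[0,0,-2.4],0]
    - [[-0.97,0.38,0],[0,0,-2.4],0]
    - [[-0.99,0.34,0],[0,0,-2.4],0]

```text
clock: 14.98
position: [0.5293, -0.0323, 0.141]
ee_rot: [0.674, 0.739, 0.0, -0.0]
ft_force: [0.6, 0.4, -2.2]
grip_width: 0.186
```

Call:
move_arm:
  moves:
    - [[0,0,0.6],[0,0,0],0]
    - [[0,0,0.4],[0,0,0],0]
    - [[0,0,0],[0,0,0],0]

```text
clock: 15.35
position: [0.5282, -0.0306, 0.1147]
ee_rot: [0.674, 0.739, -0.0, -0.001]
ft_force: [0.3, -0.3, -0.6]
grip_width: 0.184
```

```bash
python3 - <<'E'
from h import *
i=camera_info("wrist");im=camera("wrist")[:,:,::-1];cv2.imwrite("pics/w6.png",im)
import pickle;pickle.dump(i,open("w6.pkl","wb"))
o=get_obs();print(o["position"],R.from_quat(o["ee_rot"]).as_matrix().round(3)[:,0],o["grip_width"],o["ft_force"].round(1))
t=stage((-27.7,30,20),o=(.5591,-.0589));print(t,tomove([*t[:2],.061]))
p=o["position"];b=p[2]-.041
pts=[stage(q,o=(.5591,-.0589)) for q in [(-42,44,38),(-42,16,38),(-21,45.5,38),(-21,14,38),(-36,21,20),(-19,39,20)]]
uv=wproj(i,pts);c=cv2.resize(im[200:350,220:420],(800,600),interpolation=cv2.INTER_CUBIC)
for u,v in uv: cv2.circle(c,(int((u-220)*4),int((v-200)*4)),3,(0,0,255),-1)
x=R.from_quat(o["ee_rot"]).as_matrix()
for u,v in wproj(i,[np.r_[p[:2],b]+x[:,0]*sx*.009+x[:,1]*sy*.0085 for sx in(-1,1) for sy in(-1,1)]): cv2.circle(c,(int((u-220)*4),int((v-200)*4)),3,(0,255,0),-1)
cv2.imwrite("pics/c6.png",c)
E
```

```text
[ 0.52872328 -0.0306707   0.11532465] [-0.092  0.996  0.   ] 0.18791075077076652 [-0.7  0.4 -1.1]
[ 0.52881575 -0.03151105  0.02      ] [-0.03465253  0.0023148   2.17297145]
```

View pics/c6.png

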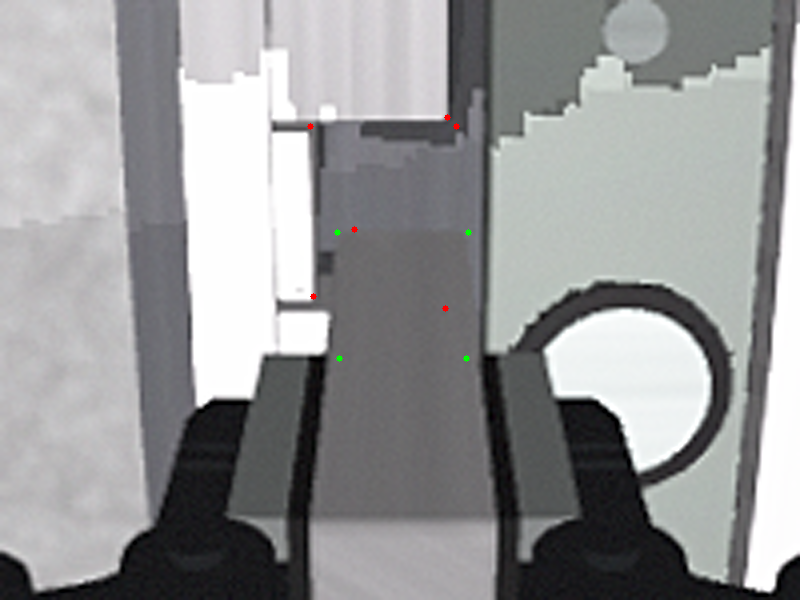

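Call:
move_arm:
  moves:
    - [[-0.03,0,0.5],[0,0,0],0]
    - [[0,0,0.5],[0,0,0],0]
    - [[0,0,0.4],[0,0,0],0]
    - [[0,0,0.4],[0,0,0],0]
    - [[0,0,0.3],[0,0,0],0]

```text
clock: 16.02
position: [0.5291, -0.0323, 0.0623]
ee_rot: [0.674, 0.739, -0.0, -0.0]
ft_force: [-0.5, -0.7, -1.6]
grip_width: 0.183
```

Call:
move_arm:
  moves:
    - [[0,0,0.02],[0,0,0],0]
    - [[0,0,0.02],[0,0,0],0]

```text
clock: 16.27
position: [0.5295, -0.0323, 0.0623]
ee_rot: [0.674, 0.739, 0.0, 0.0]
ft_force: [-0.5, -1.2, -0.2]
grip_width: 0.184
```

Call:
move_arm:
  moves:
    - [[0,0.08,0.02],[0,0,0],0]
    - [[0,0.08,0],[0,0,0],0]
    - [[0,0.06,0],[0,0,0],0]
    - [[0,0,0],[0,0,0],0]

```text
clock: 16.77
position: [0.5348, -0.0318, 0.0616]
ee_rot: [0.674, 0.739, 0.0, 0.0]
ft_force: [0.5, -0.5, -0.6]
grip_width: 0.185
```

Call:
move_arm:
  moves:
    - [[0,0.05,0],[0,0,0],0]
    - [[0,0.05,0],[0,0,0],0]
    - [[0,0,0],[0,0,0],0]

```text
clock: 17.15
position: [0.5372, -0.0317, 0.0615]
ee_rot: [0.674, 0.738, -0.0, -0.0]
ft_force: [-0.9, -0.6, -0.3]
grip_width: 0.187
```

Call:
move_arm:
  moves:
    - [[0,0.04,0],[0,0,0],0]
    - [[0,0.04,0],[0,0,0],0]
    - [[0,0,0],[0,0,0],0]

```text
clock: 17.52
position: [0.5379, -0.0318, 0.0611]
ee_rot: [0.674, 0.738, -0.001, -0.001]
ft_force: [-6.5, -2.0, 3.6]
grip_width: 0.192
```

Call:
move_arm:
  moves:
    - [[0,0.04,0],[0,0,0],0]
    - [[0,0,0],[0,0,0],0]
    - [[0,0,0],[0,0,0],0]

```text
clock: 17.9
position: [0.538, -0.0318, 0.0611]
ee_rot: [0.674, 0.738, -0.002, -0.001]
ft_force: [-11.2, -2.1, 7.0]
grip_width: 0.184
```

Call:
move_arm:
  moves:
    - [[0,0.04,0],[0,0,0],0]
    - [[0,0,0],[0,0,0],0]
    - [[0,0,0],[0,0,0],0]

```text
clock: 18.27
position: [0.5382, -0.0318, 0.0611]
ee_rot: [0.674, 0.738, -0.003, -0.002]
ft_force: [-16.4, -1.5, 12.0]
grip_width: 0.189
```

Call:
move_arm:
  moves:
    - [[0,0.04,-0.01],[0,0,0],0]
    - [[0,0.02,0],[0,0,0],0]
    - [[0,0,0],[0,0,0],0]

```text
clock: 18.65
position: [0.5384, -0.0318, 0.0611]
ee_rot: [0.674, 0.738, -0.004, -0.003]
ft_force: [-22.1, -2.9, 15.9]
grip_width: 0.188
```

```bash
python3 - <<'E'
from h import *
i=camera_info("wrist");im=camera("wrist")[:,:,::-1];cv2.imwrite("pics/w7.png",im)
o=get_obs();print(o["position"],R.from_quat(o["ee_rot"]).as_matrix().round(4),o["grip_width"],o["ft_force"].round(1),o["torque"].round(2))
s=cv2.resize(camera("scene")[:,:,::-1][215:305,260:380],(400,300),interpolation=cv2.INTER_CUBIC)
c=cv2.resize(im[110:410,220:420],(400,600),interpolation=cv2.INTER_CUBIC)
t=cv2.resize(camera("side")[:,:,::-1][195:285,230:350],(400,300),interpolation=cv2.INTER_CUBIC)
cv2.imwrite("pics/c7.png",np.hstack([c,np.vstack([s,t])]))
E
```

```text
[ 0.53840951 -0.03175592  0.06108411] [[-0.0905  0.9959 -0.0095]
 [ 0.9959  0.0905 -0.002 ]
 [-0.0011 -0.0097 -1.    ]] 0.1870007503457886 [-22.4  -2.3  16.5] [-0.52  5.31 -0.03]
```

View pics/c7.png

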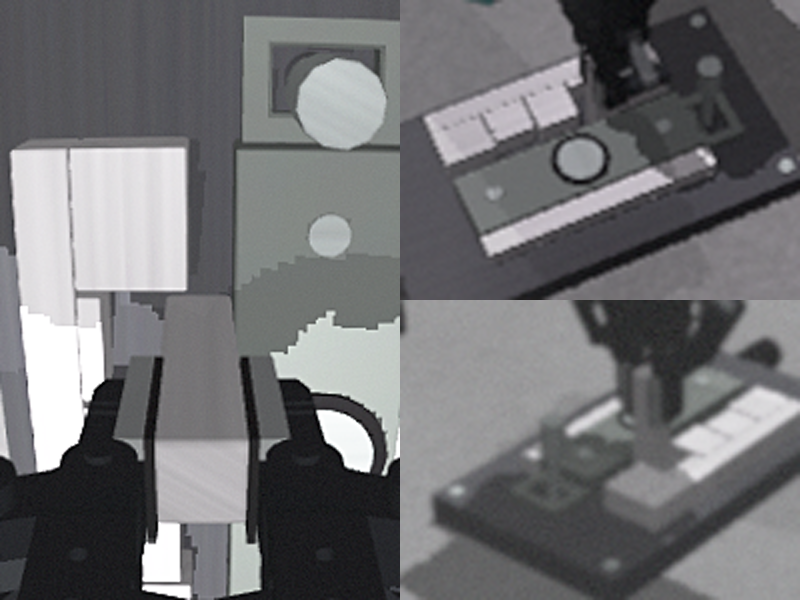

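```bash
python3 - <<'E'
from h import *
i=camera_info("wrist");g=cv2.GaussianBlur(cv2.cvtColor(cv2.imread("pics/w7.png"),cv2.COLOR_BGR2GRAY),(1,1),0).astype(np.float32)
xs=np.arange(22,46,1.)
print("x",xs.astype(int).tolist())
def prof(im,i,pr,z,ys):
    for y in ys:
        q=pr(i,np.array([stage((x,y,z),o=(.5591,-.0589)) for x in xs])).astype(np.float32)
        print(y,q[0].round(),cv2.remap(im,q[:,:1].copy(),q[:,1:].copy(),cv2.INTER_LINEAR).ravel().astype(int).tolist())
prof(g,i,wproj,36,(78,70,60,50,40,30))
def pproj(i,P):
    c=R.from_quat(i["rotation"]).inv().apply(P-np.array(i["origin"]));return c[:,:2]/c[:,2:]*i["fx"]+[i["cx"],i["cy"]]
s=cv2.imread("pics/scene0.png",0).astype(np.float32)
from_now=cv2.cvtColor(camera("scene"),cv2.COLOR_RGB2GRAY).astype(np.float32)
for n,m in(("before",s),("now",from_now)):
    print(n);prof(m,camera_info("scene"),pproj,36,(60,30,0,-30,-60,-75))
o=get_obs();print(o["ft_force"].round(1),o["clock"])
E
```

```text
x [22, 23, 24, 25, 26, 27, 28, 29, 30, 31, 32, 33, 34, 35, 36, 37, 38, 39, 40, 41, 42, 43, 44, 45]
78 [408. 186.] [130, 129, 130, 130, 129, 131, 130, 130, 130, 130, 129, 120, 238, 227, 229, 225, 228, 223, 227, 226, 220, 216, 227, 255]
70 [407. 203.] [133, 131, 133, 132, 132, 132, 134, 132, 133, 132, 131, 123, 215, 226, 229, 225, 227, 224, 223, 224, 222, 221, 222, 221]
60 [406. 224.] [132, 132, 133, 133, 132, 133, 132, 132, 132, 131, 130, 122, 222, 225, 228, 225, 226, 223, 222, 223, 221, 219, 222, 219]
50 [404. 245.] [115, 113, 114, 113, 114, 114, 114, 115, 114, 114, 114, 109, 183, 198, 204, 200, 200, 196, 194, 194, 194, 192, 193, 191]
40 [403. 264.] [113, 115, 114, 114, 114, 113, 114, 112, 113, 112, 114, 110, 255, 255, 255, 255, 255, 255, 255, 255, 255, 254, 255, 254]
30 [401. 283.] [203, 203, 201, 201, 199, 201, 201, 201, 201, 198, 199, 179, 252, 255, 255, 255, 255, 255, 254, 255, 254, 254, 254, 254]
before
60 [342. 256.] [116, 117, 117, 115, 111, 100, 76, 50, 38, 36, 36, 67, 105, 140, 170, 195, 210, 208, 206, 205, 205, 205, 205, 207]
30 [329. 261.] [116, 117, 117, 116, 112, 103, 83
[... 709 characters left out ...]
5, 125, 125]
30 [329. 261.] [107, 107, 107, 107, 107, 107, 107, 108, 105, 100, 93, 96, 104, 125, 159, 187, 197, 195, 193, 192, 191, 190, 191, 191]
0 [316. 266.] [145, 136, 116, 85, 52, 44, 52, 70, 84, 93, 93, 88, 87, 109, 145, 179, 189, 193, 193, 192, 191, 191, 191, 191]
-30 [304. 272.] [107, 108, 108, 107, 107, 107, 107, 107, 104, 99, 95, 95, 100, 133, 167, 190, 193, 192, 191, 191, 191, 192, 193, 193]
-60 [291. 277.] [109, 110, 111, 111, 111, 110, 111, 112, 112, 107, 97, 87, 96, 121, 148, 171, 189, 194, 196, 197, 198, 199, 201, 201]
-75 [284. 279.] [119, 119, 119, 119, 119, 119, 120, 121, 116, 111, 100, 87, 81, 111, 148, 183, 196, 203, 205, 205, 204, 203, 203, 204]
[-21.   -2.2  16.6] 18.85
```

```bash
python3 -c "
from workcell import *
print(hand_in(),get_obs()['ft_force'])"
```

```text
the job is handed in; nothing more can be done
the job is handed in; nothing more can be done
```

The pin went through the eyelet into the stage hole and I let go of it. I then lowered the spacer upright into the gap at the thin jaw (stage y = +30 mm) and pushed the carrier against the fence. I handed in at about 19 s, still holding the spacer down and pressing with about 22 N.

**Pin:** It met almost no force on the way down. I let go about 1 mm above full depth, and the next picture showed its head near the expected seated position, leaning slightly within the hole's play.

**Flush edge:**
- The wrist image shows no dark gap between carrier and fence from y = +30 to +78 mm, with the edge at stage x of about 33.5 to 34 mm.
- The scene camera shows the earlier gap closed along the whole edge. At the -y end (y = -60 to -75 mm) a faint darker line remains, under a pixel wide, so I can't rule out a gap of a few tenths of a millimetre there.

**Final hold:** The wrist reads about -22 N along x and +16 N upward, the upward part because the spacer's foot presses on the stage. The tool is tilted about 0.5°. The grip opening fits the spacer's 17 mm side being along the stage's x. The fingertips are about 23 mm above the carrier block, and the arm touched none of the other objects on the bench.

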